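# Sensitivity check: load the balance and hold its draught cover at 60 degrees

### The job

The jeweller's balance is due its sensitivity check: set the 200 g check weight (the largest of the three on the leather pad) gently upright in the middle of the pan, inside the engraved ring, without driving the pan down onto its stop, and let go of it. Then bring the clear draught cover forward off its rest and hold it 60 degrees open (counted from shut), so that I can reach under it with tweezers to add the leaf weights. It would fall shut by itself, so never let it drop and finish while still holding it there, steady; leave everything else on the bench alone.

Things in the scene. Friction and masses are not known exactly. Their poses are not given: they have to be found in the camera images.
- balance: Compact precision balance, fixed, cream housing 285 deep (x) x 180 wide (y) x 48 mm high, key panel and display to the robot. Origin on the bench under the pan's centre; x to its back, y to its left seen from the robot, z up. It spans x = -170 to +115 mm. At x +77 to +103 mm two hinge brackets (y +-73 to +-82 mm) rise to 102 mm and a clear pane between them to 88 mm.
- pan (a joint): How far the sprung steel pan has sunk, m: 0 when empty, about 0.0025 with the 200 g weight alone on it (0.8 N per mm), 0.008 when driven down onto its overload stop.
- pan_top (a point): Centre of the pan's upper face, 62 mm above the bench when empty. The pan is a flat steel disc 84 mm across with a thin dark ring of 25 mm radius engraved round its middle.
- cover (a joint): Opening angle of the draught cover, rad: 0 shut, pi/3 = 1.047 at the wanted 60 degrees, 1.83 leaning back on its stop (105 degrees), where it starts. It falls back onto the stop by itself above about 82 degrees and falls shut below that.
- cover_hinge (a point): Middle of the cover's hinge line, along the balance's y, 85 mm behind the pan's centre, 90 mm above the bench. Its frame turns with the cover: parallel to the balance's when shut; opening lifts the -x end. The cover is a clear box of 3 mm walls, 150 long, 138 wide, from 40 below to 35 mm above the hinge (z), grey edge frame, open below and behind, 0.24 to 0.39 kg.
- cover_grip (a point): Point to pinch on the cover's grip tab, on the cover's own -x axis 172 mm from the hinge. The grey tab stands out along -x from the middle of the front wall, from 150 to 178 mm from the hinge: 28 long, 60 wide (y), 10 mm thick (cover's z). The point is 6 mm inside its outer edge, mid width and thickness. With the cover leaning back the tab points up, its tip 262 mm above the bench.
- weight_200: 200 g steel knob weight, the largest of three: cylinder 28 mm across and 34 mm high, then a neck 15 mm and a knob 21 mm across, 50 mm high in all. Origin at the centre of its underside, z up. It stands on the pad, in any of the three places of the row.
- weight_100: 100 g steel knob weight, 22 mm across, 40 mm high in all; origin at the centre of its underside. To be left alone.
- weight_50: 50 g steel knob weight, 18 mm across, 31 mm high in all; origin at the centre of its underside. To be left alone.
- pad: Brown leather pad, 210 (x) x 90 (y) x 4 mm, fixed; origin on the bench under its centre. The three weights stand in a row along its x axis, about 62 mm apart, the middle one near its centre.
- leaf_tin: Flat round brass tin, 51 mm across, 18 mm high, beside the pad on the side away from the balance. To be left alone.
- tweezers: Steel tweezers, 130 mm long, lying flat near the robot. To be left alone.
- bench_block: Steel bench block 90 x 90 x 20 mm, left of the balance. To be left alone.
- hammer: Hammer, 230 mm long, lying left of the balance. To be left alone.
- stone_dish: Small white porcelain dish, 64 mm across, 20 mm high, close to the left side of the balance. To be left alone.
- charcoal: Black charcoal block 65 x 45 x 30 mm, beyond the pad. To be left alone.
- flux_jar: Glass jar 52 mm across, 75 mm high, behind and left of the balance. To be left alone.
- pliers: Pliers, 150 mm long, lying flat left of the robot. To be left alone.
Mind the look-alikes: they are no part of the job. Leave any red look-alike of the weight_200 alone.

How it is judged:
By the outcome, as a careful person would: the job done as asked, in the order asked, and still so for the second after the job is handed in, while the arm keeps its last pose, push and grip.
It also fails if it takes over 64 s, if anything falls off the work surface, if the arm or the gripper's body presses on something with over 40 N, if the wrist force passes 120 N, or if a joint passes its speed limit or range.

### The arm

A 6-joint arm with a two-finger parallel gripper is mounted at the origin on the work surface. World frame = base frame: x ahead of the robot, y to its left, z up, the work surface at z = 0. Lengths are in mm, angles in rad, forces in N, time in s.
With the tool pointing down it reaches from about 250 to 775 mm from the base axis. Payload 4 kg.
Tool frame: the origin (TCP) lies midway between the tips of the shut fingers; the grasp point (between the pads) lies 19 mm behind it; z points along the fingers, y is the line along which they close (so a half turn about z gives the same grasp; the last joint's range is limited). The gripper opens to 85 mm and grips with 20 to 120 N. Pads are 22 mm wide; open, the fingers measure 114 mm over their backs; the gripper's body (76 mm by 85 mm) begins 54 mm behind the grasp point. The pads swing forward as they close: fully open they stand 13 mm farther back than shut.
Start: joints at [1.036, 0.087, 1.371, -0, 1.684, -0.103], TCP at [230.189, 499.53, 231.341] pointing down, gripper open.
Joint ranges: [-3.1, 3.1], [-0.76, 2.03], [0.27, 2.55], [-1.08, 4.22], [0.17, 2.65], [-2.57, 2.57]. Speed limits (rad/s): [2.79, 2.79, 3.14, 3.14, 3.14, 3.14].

### API

Orientations are given as a unit quaternion [w, x, y, z].
In Python, from plant import robot, eyes, models gives the robot as it stands.
- The arm moves only by the tool send_rows, never from a script. Its argument "deltas" is a list that holds one entry, the list of rows, each a list of 7 numbers: the turn, a rotation vector about the tool's x, y, z in units of 120 degrees (1.0 is 120 degrees), then the shift along the tool's x, y, z in units of 0.075 m (1.0 is 0.075 m), then the finger opening in mm, from 0 to 85.4. In form: [[[ax, ay, az, dx, dy, dz, fingers], ...]]. A call has 1 to 12 rows; each row shifts and turns the commanded pose from where the row before left it, along the tool's axes as they then stand; what a row does not reach is not made up. A row lasts 1/12 s, in which the tool goes at most 41.7 mm and 7.16 degrees, less where a joint would pass 70% of its speed; a pose out of reach is approached as far as the arm can. A call with a number of a shift or a turn outside -1 to 1 is refused whole. A call with a gripper value outside its range is refused whole. The fingers move at their own pace and stop on an object; "newtons" is the grip in N (left out, the last holds). Time passes only in rows, so rows that do not move let the fingers close. It gives the time, the measured TCP pose, the force, the opening and the grip force at its end, in the units of the state.
- robot.get_obs(): the state, without advancing time (a new reading comes with each control period).
- eyes.snapshot(name): name is "scene" or "top" or "wrist"; returns a dict with "image" (420x560x3 uint8, red, green, blue), "z_map" (420x560 float32, mm along the optical axis (not along the pixel's ray), 0 where there is no reading), "fov_y" (degrees; the focal length in pixels is half the picture's height over the tangent of half this angle, whatever the lens; pixels are square), "cx", "cy" (the principal point, pixels), "world_from_camera" (4x4, takes a point from camera to world coordinates); the wrist camera has in their place "mount" (4x4, takes a point from camera to tool coordinates, whose origin is the TCP and whose axes are the flange's). Camera axes: x right, y down, z forward; pixel columns grow to the right and rows downward; lengths in mm; the calibration is good to about 2 mm. A picture is of the moment at which its call begins: read the wrist's pose just before it.
- robot.finish_job(): hands the job in; it is judged then, once.
Trained networks look in a picture, given as the dict that the camera call returned (one of the last four; its "shot" number tells which), for a name from the list of things; names that differ only in an ending like _2 or _b are one class to them, and where a whole thing is asked for, a point or a joint stands for the part that bears it (a point fixed in the world has none). Each returns a list of dicts, best first, with "conf" (0 to 1); they miss things now and then, are a little off and sometimes report something else, mostly with a low value. They report only what shows in the picture. A call takes as long as a camera call. They do not tell look-alikes from the thing itself.
- models.recognise(picture, name): "point" ([x, y, z] in mm, in the coordinates of the camera as it stood for that picture, good to about 4 mm: the middle of the surface that is visible of it).
The state is a dict: "clock": time; "joints": joint angles; "dq": joint speeds; "joint_torque": joint torques, N m; "eef_pos": TCP position; "orientation": TCP orientation; "ft_force": force on the tool from outside, world axes, zero at the start; "moment": the same for the moment, N m; "finger_gap": opening from 0.0 (shut) to 1.0 (fully open); "finger_force": force on a finger pad.
Only numpy, scipy, OpenCV 4.12 (cv2) and the standard library are available. Lean on these libraries where they do the work, as an engineer would, in place of code of your own. Each camera call takes 0.05 s, during which the arm holds its last target. There are 200 camera calls.

## Working session

There is one attempt and no reset: what is moved stays moved. The work goes in short steps, Python scripts to look and compute and a tool call to move; the robot and the scene stay as the last step left them, time stands still between calls to the robot, and variables do not carry over. Pictures are saved under pics/ and viewed, at most 10 in all, crops included, and the job is handed in when it is done.

Besides the shell and the picture viewer there is one more tool, called after "Request:" as name([rows], argument=value, ...), one row to a line, values as JSON. send_rows: Moves the arm, as the interface text tells. Its arguments: {"type":"object","properties":{"deltas":{"type":"array"},"newtons":{"type":"number"}},"required":["deltas"]}

```bash
ls; mkdir -p pics
cat > h.py <<'E'
import numpy as np, cv2
from plant import robot, eyes, models
from scipy.spatial.transform import Rotation as R
def cam(s): 
    f=s["image"].shape[0]/2/np.tan(np.radians(s["fov_y"])/2); return f,s["cx"],s["cy"]
def tool():
    o=robot.get_obs(); q=o["orientation"]; T=np.eye(4); T[:3,:3]=R.from_quat([q[1],q[2],q[3],q[0]]).as_matrix(); T[:3,3]=o["eef_pos"]; return T
def wfc(s,T=None): return np.array(s["world_from_camera"]) if "world_from_camera" in s else T@np.array(s["mount"])
def cloud(s,W):
    f,cx,cy=cam(s); z=s["z_map"]; v,u=np.mgrid[:z.shape[0],:z.shape[1]]
    P=np.stack([(u-cx)/f*z,(v-cy)/f*z,z,np.ones_like(z)],-1)@W.T
    P=P[...,:3].copy(); P[z==0]=np.nan; return P
def proj(s,W,p):
    f,cx,cy=cam(s); c=np.linalg.inv(W)@np.append(p,1); return (c[0]/c[2]*f+cx, c[1]/c[2]*f+cy)
E
python3 - <<'E'
from h import *
print(robot.get_obs())
for n in ["scene","top"]:
    s=eyes.snapshot(n); W=wfc(s); cv2.imwrite(f"pics/{n}0.png",s["image"][...,::-1]); np.savez(f"{n}0.npz",P=cloud(s,W),im=s["image"],W=W)
    for t in ["weight_200","weight_100","weight_50","pad","balance","pan_top","cover","cover_grip","cover_hinge","leaf_tin","charcoal","stone_dish","flux_jar","hammer"]:
        for d in models.recognise(s,t)[:3]:
            p=W@np.append(d["point"],1); print(n,t,round(d["conf"],2),p[:3].round(0),np.round(proj(s,W,p[:3])))
E
```

```text
pics
{'clock': 0.0, 'joints': array([ 1.03591138e+00,  8.79534539e-02,  1.37228345e+00,  2.00227994e-05,
        1.68360404e+00, -1.03119493e-01]), 'dq': array([ 1.12145314e-03,  1.85101014e-03, -1.80115338e-03,  5.63440134e-04,
       -1.49784689e-03, -7.15096876e-05]), 'joint_torque': array([-8.34043874e-07, -3.51863194e+01, -3.13275576e+01,  4.30141938e-05,
        1.06246507e-02,  2.20027772e-06]), 'eef_pos': array([229.90918153, 499.08301419, 230.12516822]), 'orientation': array([-3.62000697e-04,  2.14208523e-01,  9.76787308e-01, -1.06431055e-03]), 'ft_force': array([-0.05701812, -0.27741904, -0.18023681]), 'moment': array([ 0.04672539, -0.01887288,  0.00830769]), 'finger_force': 0.0, 'finger_gap': 0.9987167090720811}
scene weight_200 0.84 [ 607. -223.   36.] [194. 292.]
scene weight_200 0.78 [ 679. -293.   37.] [165. 333.]
scene weight_200 0.56 [ 706. -242.   32.] [195. 338.]
scene weight_100 0.84 [ 607. -223.   36.] [194. 292.]
scene weight_100 0.78 [ 679. -293.   37.] [165. 333.]
scene weight_100 0.56 [ 706. -242.   32.] [195. 338.]
scene weight_50 0.84 [ 607. -223.   36.] [1
[... 1147 characters left out ...]
[ 596. -219.   39.] [371. 177.]
top pad 0.83 [ 530. -207.    7.] [365. 203.]
top balance 0.9 [570. 141.  51.] [233. 189.]
top balance 0.73 [660. 161. 241.] [212. 138.]
top pan_top 0.88 [551. 135.  64.] [235. 196.]
top cover_grip 0.83 [661. 162. 241.] [211. 138.]
top cover_hinge 0.89 [659. 161. 241.] [212. 139.]
top leaf_tin 0.62 [ 579. -308.   20.] [403. 184.]
top leaf_tin 0.24 [292. 298.  12.] [177. 296.]
top charcoal 0.71 [ 763. -155.   33.] [345. 115.]
top charcoal 0.59 [ 479. -204.   28.] [366. 222.]
top stone_dish 0.73 [483. 268.  17.] [187. 224.]
top flux_jar 0.76 [722. 295.  77.] [170. 130.]
top flux_jar 0.59 [ 355. -221.    7.] [371. 269.]
top hammer 0.82 [659. 398.  29.] [137. 158.]
```

Run:
```python
import cv2,numpy as np
a=cv2.imread("pics/scene0.png")[180:390,100:500];b=cv2.imread("pics/top0.png")[80:290,120:420]
a=cv2.resize(a,None,fx=1.5,fy=1.5,interpolation=3);b=cv2.resize(b,(428,300),interpolation=3)
cv2.imwrite("pics/v1.png",cv2.resize(cv2.imread("pics/top0.png")[80:310,110:430],(800,575),interpolation=3))
cv2.imwrite("pics/v2.png",cv2.resize(cv2.imread("pics/scene0.png")[170:380,130:420],(800,579),interpolation=3))
```

```text
(no output)
```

View pics/v1.png

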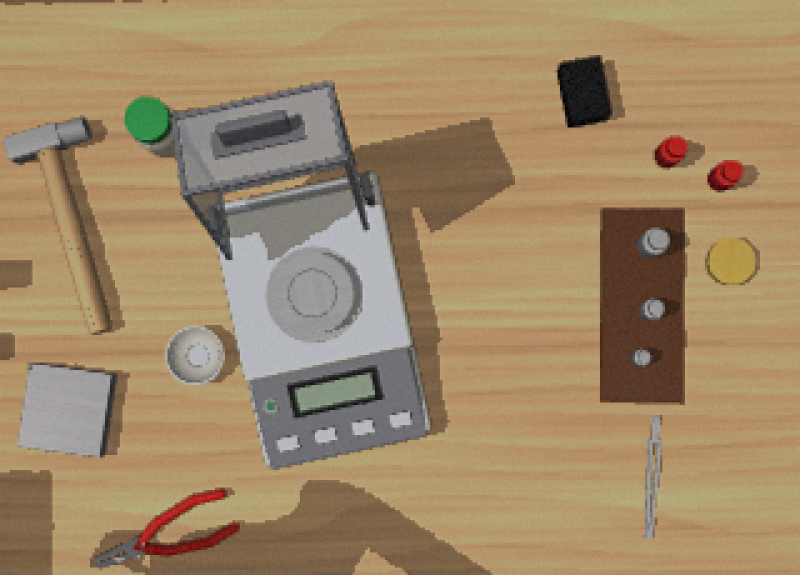

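View pics/v2.png

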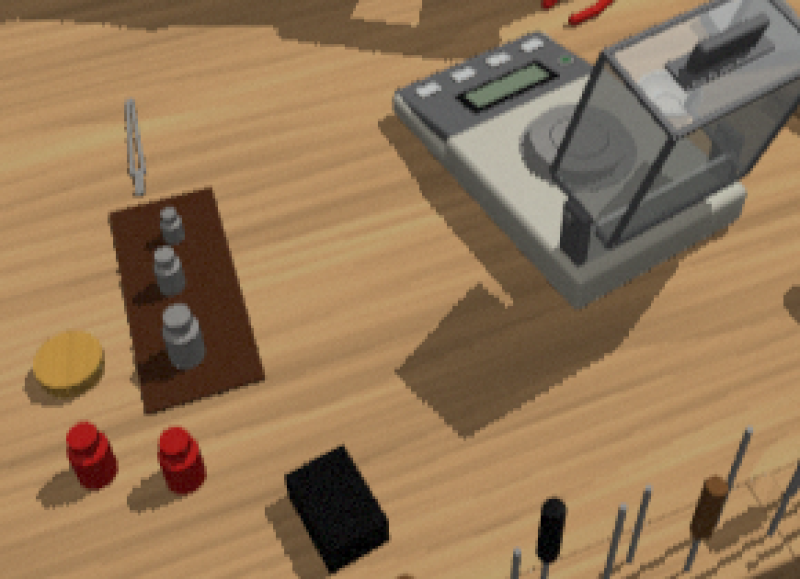

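v1 (top): the three steel weights stand on the brown pad at (655,240), (653,308), (642,356); two red look-alikes lie off the pad at (671,152), (726,175). The steel one at (655,240), the largest and on the pad, fits weight_200. v2 (scene) agrees: it is at (183,335). The cover leans back with its tab up at (258,133) in v1.

Run:
```python
from h import *
for n in ["top","scene"]:
    d=np.load(n+"0.npz"); P=d["P"]; im=d["im"].astype(int); W=d["W"]; print(n,"cam",W[:3,3].round(),"axis",W[:3,2].round(2))
    x,y,z=P[...,0],P[...,1],P[...,2]
    for a,c in [((570,630),(-245,-195)),((515,565),(-240,-190)),((465,515),(-235,-185))]:
        m=(x>a[0])&(x<a[1])&(y>c[0])&(y<c[1])&(z>12)
        q=P[m]; zt=np.percentile(q[:,2],95); k=q[q[:,2]>zt-3]; print("w",len(q),q.mean(0).round(1),"zmax",zt.round(1),"top",k.mean(0).round(1),len(k),np.ptp(k,0).round())
    m=(z>57)&(z<67)&(abs(x-550)<70)&(abs(y-130)<70); q=P[m]; print("pan",len(q),np.median(q[:,2]).round(1),((q.max(0)+q.min(0))/2).round(1),np.ptp(q,0).round(),[ (np.percentile(q[:,i],[1,99])).round(1) for i in (0,1)])
    m=(z>40)&(z<54)&(abs(x-540)<200)&(abs(y-130)<150); r=cv2.minAreaRect(P[m][:,:2].astype(np.float32)); print("housing",r)
    m=(z>245)&(z<268)&(abs(x-660)<80)&(abs(y-150)<80); q=P[m]; print("tab",len(q), cv2.minAreaRect(q[:,:2].astype(np.float32)) if len(q)>4 else 0,q.mean(0))
    print("bench z",np.nanmedian(z))
```

```text
top cam [ 469.   12. 1075.] axis [ 0.04  0.01 -1.  ]
w 112 [ 597.1 -217.3   44.2] zmax 57.1 top [ 599.  -220.9   55.9] 39 [18. 20.  6.]
w 66 [ 528.3 -215.5   36.1] zmax 47.1 top [ 529.1 -218.8   45.7] 22 [13. 13.  5.]
w 38 [ 478.3 -204.3   29.8] zmax 38.1 top [ 478.1 -206.3   36.8] 15 [ 8. 10.  3.]
pan 815 63.4 [548.6 134.5  62.8] [82. 82.  8.] [array([510.1, 587.2]), array([ 96.1, 173.1])]
housing ((530.5946044921875, 131.62176513671875), (267.2638244628906, 179.7906036376953), 11.124598503112793)
tab 534 ((655.554443359375, 156.33694458007812), (51.510345458984375, 142.80401611328125), 11.616755485534668) [653.22080312 155.87325157 252.58827525]
bench z 2.2502115064438613
scene cam [1102. -213.  682.] axis [-0.69  0.26 -0.68]
w 250 [ 607.4 -220.1   38.2] zmax 54.4 top [ 601.8 -220.1   53.6] 68 [20. 19.  5.]
w 134 [ 536.5 -217.4   31. ] zmax 45.1 top [ 532.3 -218.3   44.2] 30 [14. 14.  5.]
w 74 [ 484.7 -206.4   25.7] zmax 35.9 top [ 481.4 -206.4   35. ] 19 [13. 11.  3.]
pan 218 61.4 [538.  123.1  61.4] [62. 57.  7.] [array([509.9, 566.9]), array([ 95.2, 149. ])]
housing ((590.2698974609375, 142.69210815429688), (362.9944152832031, 191.76756286621094), 16.092052459716797)
tab 388 ((659.28515625, 156.1181640625), (51.22193908691406, 143.0665740966797), 10.119368553161621) [664.13166377 152.9900633  252.76055512]
bench z 0.17573751816587446
```

Request:
send_rows([
  [[0,0,-0.05,0,0,0,85],[0,0,-0.05,0,0,0,85],[0,0,-0.05,0,0,0,85],[0,0,-0.05,0,0,0,85],[0,0,-0.05,0,0,0,85],[0,0,-0.05,0,0,0,85],[0,0,0,-0.12,-0.42,0,85],[0,0,0,-0.12,-0.42,0,85],[0,0,0,-0.12,-0.42,0,85],[0,0,0,-0.12,-0.42,0,85],[0,0,0,-0.12,-0.42,0,85],[0,0,0,-0.12,-0.42,0,85]],
])

```text
clock: 2.5
eef_pos: [320.4, 323.3, 231.5]
orientation: [0.0, -0.098, 0.995, 0.0]
ft_force: [1.5, 0.3, 0.9]
finger_gap: 0.994
finger_force: 0.0
```

Request:
send_rows([
  [[0,0,0,-0.12,-0.42,0,85],[0,0,0,-0.12,-0.42,0,85],[0,0,0,-0.12,-0.42,0,85],[0,0,0,-0.12,-0.42,0,85],[0,0,0,-0.12,-0.42,0,85],[0,0,0,-0.12,-0.42,0,85],[0,0,0,-0.12,-0.42,0,60],[0,0,0,-0.12,-0.42,0,60],[0,0,0,-0.12,-0.42,0,60],[0,0,0,-0.12,-0.42,0,60],[0,0,0,-0.12,-0.42,0,60],[0,0,0,-0.12,-0.42,0,60]],
])

```text
clock: 3.5
eef_pos: [500.3, -26.5, 231.4]
orientation: [0.0, -0.098, 0.995, 0.0]
ft_force: [-0.1, 0.7, 0.2]
finger_gap: 0.701
finger_force: 0.0
```

Request:
send_rows([
  [[0,0,0,-0.12,-0.42,0,60],[0,0,0,-0.12,-0.42,0,60],[0,0,0,-0.12,-0.42,0,60],[0,0,0,-0.12,-0.42,0,60],[0,0,0,-0.12,-0.42,0,60],[0,0,0,-0.06,-0.2,0,60],[0,0,0,0,0,0,60],[0,0,0,0,0,0,60]],
])

```text
clock: 4.17
eef_pos: [581.9, -184.9, 230.6]
orientation: [-0.001, -0.097, 0.995, 0.001]
ft_force: [0.5, -0.3, 0.6]
finger_gap: 0.703
finger_force: 0.0
```

Run:
```python
from h import *
T=tool(); s=eyes.snapshot("wrist"); W=wfc(s,T); P=cloud(s,W); cv2.imwrite("pics/w1.png",s["image"][...,::-1])
print(T.round(3)); print(robot.get_obs()["joints"].round(2))
q=P[(P[...,2]>12)&(abs(P[...,0]-600)<30)&(abs(P[...,1]+220)<30)]
if len(q): 
  zt=np.percentile(q[:,2],95);k=q[q[:,2]>zt-4];print(len(q),q.mean(0).round(1),zt,k.mean(0).round(1),((k.max(0)+k.min(0))/2).round(1),np.ptp(k,0))
for d in models.recognise(s,"weight_200"):
  p=W@np.append(d["point"],1); print(d["conf"],p[:3].round(),np.round(proj(s,W,p[:3])))
```

```text
[[-9.81000e-01 -1.94000e-01 -1.00000e-03  5.81909e+02]
 [-1.94000e-01  9.81000e-01  1.00000e-03 -1.84921e+02]
 [ 1.00000e-03  1.00000e-03 -1.00000e+00  2.30612e+02]
 [ 0.00000e+00  0.00000e+00  0.00000e+00  1.00000e+00]]
[-0.4   0.22  1.22  0.    1.7  -2.17]
17137 [ 582.4 -225.1  276.6] 309.36223774637966 [ 574.6 -216.7  308.7] [ 577.6 -218.2  310.5] [15.26587633 56.33866252 10.20849061]
0.82 [ 477. -206.   36.] [272.  64.]
0.82 [ 691. -236.   25.] [204. 279.]
0.81 [ 667. -297.   33.] [145. 250.]
0.74 [ 590. -213.   48.] [240. 195.]
0.64 [ 531. -214.   39.] [251. 127.]
```

View pics/w1.png

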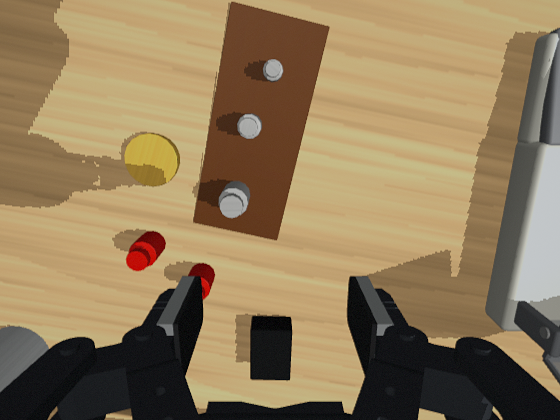

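The wrist view shows three steel weights on the pad at (273,70), (249,126) and (235,200), and the red pair off it at (145,250) and (200,280). The one at (235,200) is the largest, steel and on the pad, so that is weight_200.

Run:
```python
from h import *
T=tool(); s=eyes.snapshot("wrist"); W=wfc(s,T); P=cloud(s,W)
cv2.imwrite("pics/w2.png",cv2.resize(s["image"][20:320,90:360,::-1],(540,600),interpolation=3))
for c in [(598,-218),(530,-217),(479,-206)]:
  q=P[(P[...,2]>10)&(P[...,2]<80)&(abs(P[...,0]-c[0])<28)&(abs(P[...,1]-c[1])<28)]
  zt=np.percentile(q[:,2],90);k=q[q[:,2]>zt-3];print(len(q),q.mean(0).round(1),zt,cv2.minEnclosingCircle(k[:,:2].astype(np.float32)),np.median(k,0).round(1))
  b=q[q[:,2]<zt-14]; print(cv2.minEnclosingCircle(q[:,:2].astype(np.float32)))
q=P[(P[...,2]<80)]; print(np.median(q[:,2]))
```

```text
859 [ 596.9 -218.3   43.4] 54.478069902858486 ((600.9203491210938, -219.2100067138672), 10.47420883178711) [ 600.7 -219.2   53.9]
((600.6448364257812, -219.21592712402344), 13.846024513244629)
484 [ 530.4 -216.2   37.7] 44.59575767612022 ((531.1633911132812, -216.46900939941406), 7.872285842895508) [ 531.1 -216.7   43.9]
((531.22900390625, -216.7509002685547), 10.874459266662598)
353 [ 481.3 -204.8   29.8] 35.712186883260514 ((480.4804382324219, -205.1234893798828), 6.314214706420898) [ 480.5 -205.2   35. ]
((480.64990234375, -205.08335876464844), 8.908162117004395)
0.23094232167312612
```

View pics/w2.png

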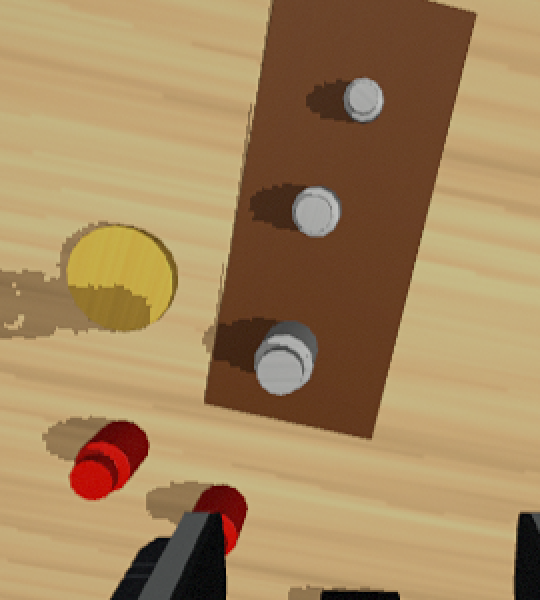

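Request:
send_rows([
  [[0,0,0,-0.08,-0.25,0,60],[0,0,0,-0.08,-0.25,0,60],[0,0,0,0,0,0.4,60],[0,0,0,0,0,0.4,60],[0,0,0,0,0,0.4,60],[0,0,0,0,0,0.4,60],[0,0,0,0,0,0.4,60],[0,0,0,0,0,0.4,60],[0,0,0,0,0,0.25,60],[0,0,0,0,0,0.15,60],[0,0,0,0,0,0.1,60],[0,0,0,0,0,0.05,60]],
])

```text
clock: 5.32
eef_pos: [601.1, -218.1, 9.9]
orientation: [0.0, -0.099, 0.995, 0.0]
ft_force: [-0.5, 0.3, -1.1]
finger_gap: 0.703
finger_force: 0.0
```

Run:
```python
from h import *
o=robot.get_obs(); print(o["eef_pos"],o["ft_force"],o["finger_gap"])
```

```text
[ 601.14531657 -218.09747419    9.93056552] [-0.53457995  0.33223328 -1.1203553 ] 0.7029241272240709
```

Request:
send_rows([
  [[0,0,0,0,-0.015,0,26],[0,0,0,0,0,0,26],[0,0,0,0,0,0,26],[0,0,0,0,0,0,26],[0,0,0,0,0,0,24],[0,0,0,0,0,0,24],[0,0,0,0,0,0,24],[0,0,0,0,0,0,24]],
], newtons=30)

```text
clock: 5.98
eef_pos: [602.6, -220.5, 12.2]
orientation: [0.002, -0.098, 0.995, -0.001]
ft_force: [-0.6, 1.0, 6.9]
finger_gap: 0.315
finger_force: 30.3
```

Request:
send_rows([
  [[0,0,0,0,0,-0.05,24],[0,0,0,0,0,-0.1,24],[0,0,0,0,0,-0.2,24],[0,0,0,0,0,-0.3,24],[0,0,0,0,0,-0.4,24],[0,0,0,0,0,-0.3,24],[0,0,0,0,0,-0.2,24],[0,0,0,0,0,-0.1,24],[0,0,0,0,0,0,24],[0,0,0,0,0,0,24]],
])

```text
clock: 6.82
eef_pos: [600.9, -219.8, 133.0]
orientation: [-0.001, -0.098, 0.995, 0.0]
ft_force: [-0.7, -0.6, -2.1]
finger_gap: 0.317
finger_force: 29.8
```

Request:
send_rows([
  [[0,0,0,0.01,0.1,0,24],[0,0,0,0.01,0.2,0,24],[0,0,0,0.01,0.3,0,24],[0,0,0,0.02,0.4,0,24],[0,0,0,0.02,0.4,0,24],[0,0,0,0.02,0.4,0,24],[0,0,0,0.02,0.4,0,24],[0,0,0,0.02,0.4,0,24],[0,0,0,0.02,0.4,0,24],[0,0,0,0.01,0.4,0,24],[0,0,0,0,0.3,0,24],[0,0,0,0,0.1,0,24]],
])

```text
clock: 7.82
eef_pos: [531.3, 61.5, 132.5]
orientation: [-0.002, -0.1, 0.995, 0.001]
ft_force: [-0.5, 0.4, -1.9]
finger_gap: 0.316
finger_force: 29.9
```

Run:
```python
from h import *
T=tool(); s=eyes.snapshot("wrist"); W=wfc(s,T); P=cloud(s,W); cv2.imwrite("pics/w3.png",s["image"][...,::-1])
o=robot.get_obs(); print(T[:3,3],o["ft_force"].round(2),o["finger_gap"],o["finger_force"])
q=P[(abs(P[...,2]-62)<4)&(abs(P[...,0]-548)<60)&(abs(P[...,1]-134)<60)]
print(len(q),np.median(q[:,2]),cv2.minEnclosingCircle(q[:,:2].astype(np.float32)) if len(q) else 0)
s2=eyes.snapshot("top"); P=cloud(s2,wfc(s2)); q=P[(P[...,2]>90)&(P[...,2]<200)&(abs(P[...,0]-T[0,3])<12)&(abs(P[...,1]-T[1,3])<12)]; print(len(q))
```

```text
[531.29008198  61.53670172 132.46983179] [ 0.66  1.29 -2.35] 0.31687031940015575 29.90075455920305
10387 62.087027173024325 ((551.0108642578125, 136.97952270507812), 42.335533142089844)
0
```

View pics/w3.png

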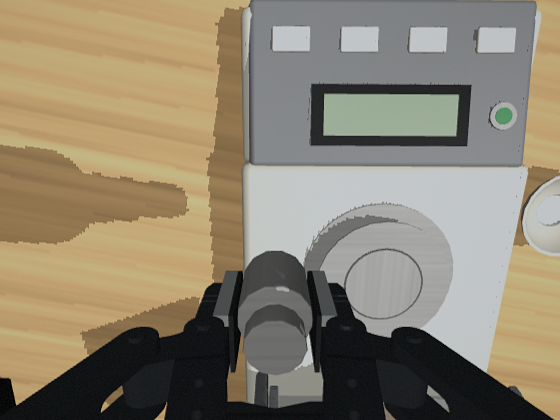

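Request:
send_rows([
  [[0,0,0,-0.05,0.1,0,24],[0,0,0,-0.08,0.16,0,24],[0,0,0,-0.1,0.21,0,24],[0,0,0,-0.1,0.21,0,24],[0,0,0,-0.08,0.16,0,24],[0,0,0,-0.035,0.09,0,24],[0,0,0,0,0,0.1,24],[0,0,0,0,0,0.2,24],[0,0,0,0,0,0.15,24],[0,0,0,0,0,0.05,24],[0,0,0,0,0,0,24],[0,0,0,0,0,0,24]],
])

```text
clock: 8.92
eef_pos: [552.8, 131.6, 95.9]
orientation: [-0.0, -0.098, 0.995, -0.0]
ft_force: [0.6, -0.3, -1.6]
finger_gap: 0.317
finger_force: 29.9
```

Run:
```python
from h import *
T=tool(); s=eyes.snapshot("wrist"); W=wfc(s,T); P=cloud(s,W)
o=robot.get_obs(); print(T[:3,3],o["ft_force"].round(2),T[:3,2].round(3))
L=(P-T[:3,3])@T[:3,:3]
m=(abs(L[...,1])<10)&(abs(L[...,0])<17)&(L[...,2]<25)&(L[...,2]>-60); q=L[m]
print(len(q)); h,e=np.histogram(q[:,2],bins=np.arange(-50,26,4)); print(list(zip(e,h)))
for a in range(-48,14,4):
  k=q[(q[:,2]>=a)&(q[:,2]<a+4)]
  if len(k): print(a,k[:,0].min().round(1),k[:,0].max().round(1),np.median(k[:,1]).round(1))
Q=P[(abs(P[...,2]-62)<4)&(abs(P[...,0]-548)<60)&(abs(P[...,1]-134)<60)]
print(len(Q),np.median(Q[:,2]),cv2.minEnclosingCircle(Q[:,:2].astype(np.float32)))
```

```text
[552.83391703 131.62496431  95.93930363] [ 0.16 -0.36 -1.02] [-0.001 -0.    -1.   ]
6419
[(np.int64(-50), np.int64(0)), (np.int64(-46), np.int64(609)), (np.int64(-42), np.int64(2376)), (np.int64(-38), np.int64(359)), (np.int64(-34), np.int64(145)), (np.int64(-30), np.int64(663)), (np.int64(-26), np.int64(741)), (np.int64(-22), np.int64(261)), (np.int64(-18), np.int64(242)), (np.int64(-14), np.int64(229)), (np.int64(-10), np.int64(207)), (np.int64(-6), np.int64(190)), (np.int64(-2), np.int64(176)), (np.int64(2), np.int64(169)), (np.int64(6), np.int64(52)), (np.int64(10), np.int64(0)), (np.int64(14), np.int64(0)), (np.int64(18), np.int64(0))]
-44 -9.8 11.9 1.0
-40 -3.1 12.3 0.7
-36 4.4 11.8 0.7
-32 6.3 10.6 2.4
-28 -3.9 14.9 -0.4
-24 8.7 15.1 0.3
-20 8.5 15.2 -0.1
-16 8.7 15.1 0.3
-12 8.3 15.1 0.2
-8 8.6 15.1 0.2
-4 9.2 15.1 0.6
0 8.8 15.4 0.1
4 8.6 15.0 0.1
12794 62.01707998672491 ((550.8673706054688, 136.9625701904297), 42.109275817871094)
```

Request:
send_rows([
  [[0,0,0,0,0.04,0,24],[0,0,0,0,0.035,0.05,24],[0,0,0,0,0,0.08,24],[0,0,0,0,0,0.08,24],[0,0,0,0,0,0.05,24],[0,0,0,0,0,0.03,24],[0,0,0,0,0,0.015,24],[0,0,0,0,0,0,24],[0,0,0,0,0,0,24],[0,0,0,0,0,0,24]],
])

```text
clock: 9.8
eef_pos: [552.2, 137.6, 73.7]
orientation: [0.0, -0.098, 0.995, 0.0]
ft_force: [-0.1, -0.3, -2.0]
finger_gap: 0.317
finger_force: 29.9
```

Run:
```python
from h import *
F=[]
for i in range(3):
  T=tool();s=eyes.snapshot("wrist"); F.append(robot.get_obs()["ft_force"])
W=wfc(s,T);P=cloud(s,W)
print(T[:3,3],np.mean(F,0).round(2),np.std(F,0).round(2))
L=(P-T[:3,3])@T[:3,:3]; q=L[(abs(L[...,1])<10)&(abs(L[...,0]-12)<5)&(L[...,2]<14)&(L[...,2]>-20)]
print(np.histogram(q[:,2],bins=np.arange(0,15,1)))
```

```text
[552.21856113 137.63895519  73.83739285] [-0.39  0.58 -2.17] [0.59 0.56 0.32]
(array([ 46,  40,  54,  36,  40,  33,  45,  16,   3,   1,  90, 300, 107,
         1]), array([ 0,  1,  2,  3,  4,  5,  6,  7,  8,  9, 10, 11, 12, 13, 14]))
```

Request:
send_rows([
  [[0,0,0,0,0,0.015,24],[0,0,0,0,0,0.015,24],[0,0,0,0,0,0.01,24],[0,0,0,0,0,0.01,24],[0,0,0,0,0,0.01,24],[0,0,0,0,0,0.01,24],[0,0,0,0,0,0.01,24],[0,0,0,0,0,0,24],[0,0,0,0,0,0,24],[0,0,0,0,0,0,24]],
])

```text
clock: 10.78
eef_pos: [551.9, 137.7, 67.6]
orientation: [0.0, -0.098, 0.995, 0.0]
ft_force: [-1.7, -0.8, -0.7]
finger_gap: 0.313
finger_force: 30.1
```

Run:
```python
from h import *
F=[]
for i in range(4):
  T=tool();s=eyes.snapshot("wrist"); F.append(robot.get_obs()["ft_force"])
W=wfc(s,T);P=cloud(s,W)
print(T[:3,3],np.mean(F,0).round(2),np.std(F,0).round(2))
L=(P-T[:3,3])@T[:3,:3]; q=L[(abs(L[...,1])<10)&(abs(L[...,0]-12)<5)&(L[...,2]<14)&(L[...,2]>-20)]
print(np.histogram(q[:,2],bins=np.arange(0,15,1)))
Q=P[(abs(P[...,2]-60)<6)&(abs(P[...,0]-551)<35)&(abs(P[...,1]-137)<35)]; print(np.median(Q[:,2]))
```

```text
[551.89828434 137.63414893  67.55398034] [-1.52 -0.75  0.56] [0.17 0.09 0.35]
(array([ 49,  42,  42,  50,  39,  40,  51, 215, 165,  14,   0,   0,   0,
         0]), array([ 0,  1,  2,  3,  4,  5,  6,  7,  8,  9, 10, 11, 12, 13, 14]))
59.34277663360183
```

Request:
send_rows([
  [[0,0,0,0,0,0,30],[0,0,0,0,0,0,33],[0,0,0,0,0,0,38],[0,0,0,0,0,0,44],[0,0,0,0,0,0,50],[0,0,0,0,0,0,55],[0,0,0,0,0,0,58],[0,0,0,0,0,-0.05,58],[0,0,0,0,0,-0.15,58],[0,0,0,0,0,-0.2,58],[0,0,0,0,0,-0.3,58],[0,0,0,0,0,-0.3,58]],
])

```text
clock: 11.98
eef_pos: [551.6, 137.6, 143.7]
orientation: [-0.0, -0.098, 0.995, 0.0]
ft_force: [0.6, -0.1, 0.5]
finger_gap: 0.681
finger_force: 0.0
```

Run:
```python
from h import *
T=tool();s=eyes.snapshot("wrist");W=wfc(s,T);P=cloud(s,W); cv2.imwrite("pics/w4.png",s["image"][...,::-1])
print(T[:3,3],robot.get_obs()["joints"].round(2))
Q=P[(abs(P[...,2]-60)<4)&(abs(P[...,0]-551)<60)&(abs(P[...,1]-137)<60)]; print(np.median(Q[:,2]),cv2.minEnclosingCircle(Q[:,:2].astype(np.float32)))
q=P[(P[...,2]>68)&(P[...,2]<115)&(abs(P[...,0]-551)<22)&(abs(P[...,1]-137)<22)]
zt=np.percentile(q[:,2],90);k=q[q[:,2]>zt-3];print(zt,cv2.minEnclosingCircle(k[:,:2].astype(np.float32)),cv2.minEnclosingCircle(q[:,:2].astype(np.float32)))
m=(P[...,2]>44)&(P[...,2]<52)&(abs(P[...,0]-500)<200)&(abs(P[...,1]-130)<130); print(cv2.minAreaRect(P[m][:,:2].astype(np.float32)))
```

```text
[551.6174871  137.61591169 143.69928752] [ 0.14  0.16  1.45  0.    1.52 -1.62]
59.61378999753782 ((551.0242919921875, 136.95411682128906), 42.20355224609375)
109.96403111231433 ((550.3479614257812, 138.75396728515625), 10.48223876953125) ((550.0333862304688, 138.5228729248047), 13.871091842651367)
((543.8948364257812, 135.67868041992188), (215.3490753173828, 178.37998962402344), 11.0016450881958)
```

View pics/w4.png

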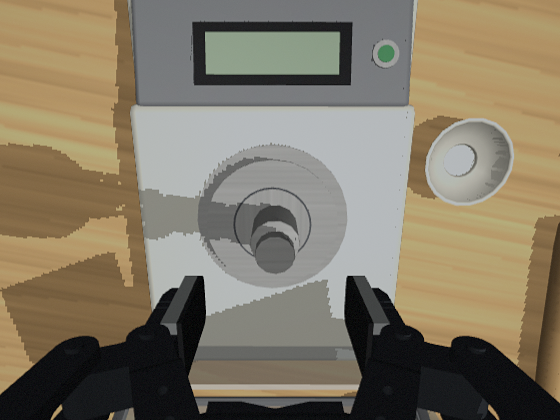

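The wrist view shows the weight upright inside the engraved ring (ring about (272,222)), with the pan sunk 2.4 mm. Next is the cover tab.

Request:
send_rows([
  [[0,0,0,0,0,-0.2,50],[0,0,0.05,0,0,-0.3,40],[0,0,0.05,0,0,-0.35,40],[0,0,0.05,0,0,-0.35,40],[0,0,0.05,0,0,-0.35,40],[0,0,0.05,0,0,-0.3,40],[0,0,0.05,0,0,-0.2,40],[0,0,0.05,0,0,-0.1,40],[0,0,0.05,0,0,0,40],[0,0,0.05,0,0,0,40],[0,0,0.05,0,0,0,40],[0,0,0.05,0,0,0,40]],
])

```text
clock: 13.03
eef_pos: [552.0, 137.6, 304.8]
orientation: [0.001, 0.462, 0.887, 0.001]
ft_force: [0.4, -0.2, 0.0]
finger_gap: 0.466
finger_force: 0.0
```

Request:
send_rows([
  [[0,0,0.05,0,0,0,40],[0,0,0.05,0,0,0,40],[0,0,0.05,0,0,0,40],[0,0,0.05,0,0,0,40],[0,0,0,0,0.2,0,40],[0,0,0,0,0.2,0,40],[0,0,0,0,0.2,0,40],[0,0,0,0,0.1,0,40],[0,0,0,0,0,0,40]],
])

```text
clock: 13.78
eef_pos: [604.3, 148.0, 303.4]
orientation: [-0.0, 0.634, 0.773, -0.0]
ft_force: [-0.8, -0.9, -1.1]
finger_gap: 0.468
finger_force: 0.0
```

Run:
```python
from h import *
T=tool();s=eyes.snapshot("wrist");W=wfc(s,T);P=cloud(s,W); cv2.imwrite("pics/w5.png",s["image"][...,::-1])
o=robot.get_obs();print(T.round(3),o["joints"].round(2)); print(np.array(s["mount"]).round(2))
for n in ["cover_grip"]:
  for d in models.recognise(s,n): p=W@np.append(d["point"],1); print(d["conf"],p[:3].round(),np.round(proj(s,W,p[:3])))
B=np.eye(4); c,a=np.cos(.192),np.sin(.192); B[:3,:3]=[[c,-a,0],[a,c,0],[0,0,1]]; B[:3,3]=[551,137,0]; np.save("B.npy",B)
for nm,s1,W1 in [("wrist",s,W)]+[("top",t,wfc(t)) for t in [eyes.snapshot("top")]]+[("scene",t,wfc(t)) for t in [eyes.snapshot("scene")]]:
  L=(cloud(s1,W1)-B[:3,3])@B[:3,:3]
  q=L[(L[...,2]>246)&(L[...,2]<275)&(abs(L[...,0]-128)<40)&(abs(L[...,1])<80)]
  print(nm,len(q)); 
  if len(q)>5:
    k=q[q[:,2]>np.percentile(q[:,2],98)-9]; print(np.percentile(q,[2,50,98],axis=0).round(1),"tip",k.mean(0).round(1),np.percentile(k,[3,97],axis=0).round(1))
```

```text
[[-1.95000e-01  9.81000e-01 -0.00000e+00  6.04314e+02]
 [ 9.81000e-01  1.95000e-01  0.00000e+00  1.47976e+02]
 [ 0.00000e+00 -0.00000e+00 -1.00000e+00  3.03352e+02]
 [ 0.00000e+00  0.00000e+00  0.00000e+00  1.00000e+00]] [ 0.15  0.25  1.04  0.    1.85 -0.05]
[[  -0.     -0.95   -0.3    77.2 ]
 [   1.     -0.     -0.      0.61]
 [   0.     -0.3     0.95 -142.5 ]
 [   0.      0.      0.      1.  ]]
0.65 [666. 178. 242.] [391. 213.]
wrist 3602
[[ 88.3 -26.7 246.2]
 [124.7   4.7 259.6]
 [133.4  52.7 263. ]] tip [127.3   2.8 260.3] [[123.  -26.1 254.8]
 [133.4  29.2 263. ]]
top 52
[[ 88.7 -71.9 246.3]
 [121.1 -28.6 253.5]
 [130.9 -21.  264.5]] tip [125.4 -26.6 261.2] [[120.8 -30.4 257.3]
 [131.3 -22.4 264.9]]
scene 270
[[ 88.2 -57.7 246.1]
 [131.9  -6.6 257.7]
 [135.   53.5 262.4]] tip [131.5  -3.8 259.6] [[126.1 -30.4 254.1]
 [135.   24.9 262.5]]
```

View pics/w5.png

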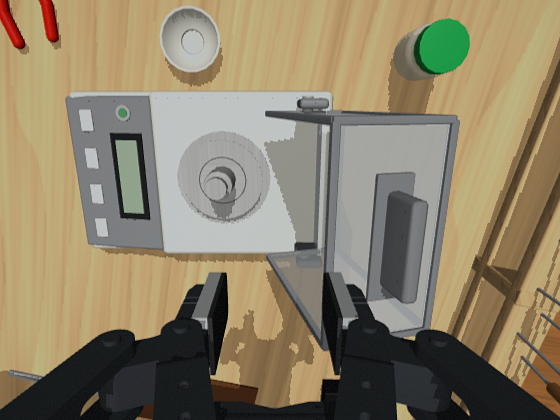

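The tab tip is at (405,247) in the wrist view, clear of everything around it. The weight still stands inside its ring.

Request:
send_rows([
  [[0,0,0,0,0.2,0,40],[0,0,0,0,0.3,0,40],[0,0,0,0,0.3,0,40],[0,0,0,0,0.2,0,40],[0,0,0,0,0.125,0,40],[0.03,0,0,0,0,0,40],[0.035,0,0,0,0,0,40],[0.035,0,0,0,0,0,40],[0.024,0,0,0,0,0,40],[0,0,0,0,0,0,40],[0,0,0,0,0,0,40]],
])

```text
clock: 14.9
eef_pos: [686.6, 164.4, 301.9]
orientation: [-0.083, 0.629, 0.766, -0.101]
ft_force: [0.4, -0.3, 0.1]
finger_gap: 0.47
finger_force: 0.0
```

```bash
cat >> h.py <<'E'
B=np.load("B.npy")
def rel(T,th):
    "TCP in cover frame at angle th: r along tab, n along cover z, y; tilt error deg"
    p=B[:3,:3].T@(T[:3,3]-B[:3,3])-[84,0,90]; o=np.array([-np.cos(th),0,np.sin(th)]); n=np.array([np.sin(th),0,np.cos(th)])
    z=B[:3,:3].T@T[:3,2]; print("r %.1f n %.1f y %.1f tool-theta %.2f"%(p@o,p@n,p[1],np.degrees(np.arctan2(-z[2],z[0]))),"x-axis·by",(B[:3,:3].T@T[:3,0]).round(3))
E
python3 - <<'E'
from h import *
T=tool(); o=robot.get_obs(); print(T[:3,3],o["joints"].round(2)); rel(T,1.83)
s=eyes.snapshot("wrist"); P=cloud(s,wfc(s,T)); L=(P-B[:3,3])@B[:3,:3]-[84,0,90]
th=1.83; r=L@[-np.cos(th),0,np.sin(th)]; n=L@[np.sin(th),0,np.cos(th)]
m=(r>165)&(r<182)&(abs(n)<15)&(abs(L[...,1])<45); print(m.sum(),np.percentile(r[m],[2,50,98]).round(1),np.percentile(n[m],[2,50,98]).round(1),np.percentile(L[...,1][m],[2,98]).round(1))
E
```

```text
[686.59761284 164.36238054 301.93354945] [ 0.16  0.71  0.42 -0.01  2.27 -0.04]
r 218.8 n -1.8 y 1.0 tool-theta 104.96 x-axis·by [-0.004  1.     0.   ]
1956 [170.1 177.7 179.1] [-4.   0.7  5.4] [-26.6  30.2]
```

Request:
send_rows([
  [[0,0,0,0.01,0.033,0,40],[0,0,0,0,0,0.15,40],[0,0,0,0,0,0.2,40],[0,0,0,0,0,0.2,40],[0,0,0,0,0,0.15,40],[0,0,0,0,0,0.1,40],[0,0,0,0,0,0.05,40],[0,0,0,0,0,0,40],[0,0,0,0,0,0,40]],
])

```text
clock: 15.7
eef_pos: [672.0, 162.4, 243.0]
orientation: [-0.081, 0.629, 0.767, -0.099]
ft_force: [0.7, 0.2, -0.5]
finger_gap: 0.465
finger_force: 0.0
```

Run:
```python
from h import *
T=tool(); o=robot.get_obs(); print(o["ft_force"],o["joints"].round(2)); rel(T,1.83)
s=eyes.snapshot("wrist"); P=cloud(s,wfc(s,T)); L=(P-B[:3,3])@B[:3,:3]-[84,0,90]
cv2.imwrite("pics/w6.png",s["image"][...,::-1])
```

```text
[ 0.71915571  0.21314538 -0.47312017] [ 0.16  0.63  0.66 -0.01  2.11 -0.04]
r 158.1 n -0.9 y 1.8 tool-theta 104.75 x-axis·by [-0.005  1.     0.   ]
```

View pics/w6.png

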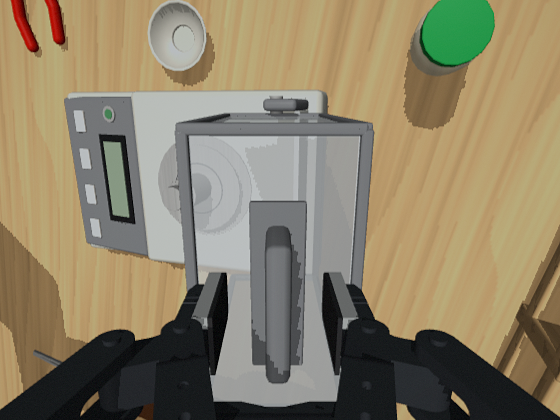

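The tab sits centred between the open fingers at (278,300), so I move 3.5 mm deeper and close.

Request:
send_rows([
  [[0,0,0,0,0.02,0.025,40],[0,0,0,0,0,0.025,30],[0,0,0,0,0,0,20],[0,0,0,0,0,0,14],[0,0,0,0,0,0,10],[0,0,0,0,0,0,6],[0,0,0,0,0,0,6],[0,0,0,0,0,0,6],[0,0,0,0,0,0,6],[0,0,0,0,0,0,6]],
], newtons=50)

```text
clock: 16.58
eef_pos: [671.8, 162.3, 237.6]
orientation: [-0.083, 0.629, 0.766, -0.101]
ft_force: [-4.7, -1.0, 1.1]
finger_gap: 0.102
finger_force: 49.9
```

Run:
```python
from h import *
T=tool(); o=robot.get_obs(); print(o["ft_force"],o["moment"],o["finger_gap"],o["finger_force"]); rel(T,1.83)
```

```text
[-4.72598309 -0.98620814  1.06609742] [-0.14326717  0.61667423 -0.0539658 ] 0.10243294903153409 49.91163969039917
r 152.8 n 0.3 y 1.7 tool-theta 105.03 x-axis·by [-0.004  1.    -0.   ]
```

Request:
send_rows([
  [[-0.005,0,0,0,-0.021,0,6],[-0.0075,0,0,0,-0.032,0,6],[-0.0125,0,0,0,-0.053,0.001,6],[-0.0125,0,0,0,-0.053,0.001,6],[-0.0125,0,0,0,-0.053,0.001,6],[-0.0125,0,0,0,-0.053,0.001,6],[-0.0125,0,0,0,-0.053,0.001,6]],
])

```text
clock: 17.17
eef_pos: [649.4, 157.8, 241.9]
orientation: [-0.032, 0.634, 0.772, -0.039]
ft_force: [-1.1, -0.7, 0.7]
finger_gap: 0.106
finger_force: 50.2
```

Run:
```python
from h import *
T=tool(); o=robot.get_obs(); print(o["ft_force"],o["moment"],o["finger_gap"],o["finger_force"])
z=B[:3,:3].T@T[:3,2]; rel(T,np.arctan2(-z[2],z[0]))
```

```text
[-1.07631334 -0.71264083  0.68266328] [-0.0743506   0.46045802  0.0110727 ] 0.10551935091976387 50.16968786716461
r 152.8 n 1.2 y 1.7 tool-theta 95.79 x-axis·by [-0.004  1.     0.   ]
```

Request:
send_rows([
  [[-0.0125,0,0,0,-0.053,0.001,6],[-0.0125,0,0,0,-0.053,0.001,6],[-0.0125,0,0,0,-0.053,0.001,6],[-0.0125,0,0,0,-0.053,0.001,6],[-0.0125,0,0,0,-0.053,0.001,6],[-0.0125,0,0,0,-0.053,0.001,6],[-0.0125,0,0,0,-0.053,0.001,6],[-0.0125,0,0,0,-0.053,0.001,6],[-0.0125,0,0,0,-0.053,0.001,6],[-0.0125,0,0,0,-0.053,0.001,6],[-0.0125,0,0,0,-0.053,0.001,6],[-0.0125,0,0,0,-0.053,0.001,6]],
])

```text
clock: 18.17
eef_pos: [602.6, 148.6, 239.4]
orientation: [0.067, 0.631, 0.769, 0.082]
ft_force: [-2.3, -0.9, 1.9]
finger_gap: 0.105
finger_force: 50.4
```

Run:
```python
from h import *
T=tool(); o=robot.get_obs(); print(o["ft_force"],o["moment"],o["finger_gap"],o["finger_force"])
z=B[:3,:3].T@T[:3,2]; rel(T,np.arctan2(-z[2],z[0]))
```

```text
[-2.26354859 -0.86262199  1.94143749] [-0.12289488  0.75742719 -0.05072234] 0.10464034074803089 50.38218140602112
r 152.6 n 1.2 y 1.5 tool-theta 77.78 x-axis·by [-0.005  1.     0.   ]
```

Request:
send_rows([
  [[-0.0125,0,0,0,-0.053,0.001,6],[-0.0125,0,0,0,-0.053,0.001,6],[-0.0125,0,0,0,-0.053,0.001,6],[-0.0125,0,0,0,-0.053,0.001,6],[-0.0125,0,0,0,-0.053,0.001,6],[-0.0125,0,0,0,-0.053,0.001,6],[-0.0125,0,0,0,-0.053,0.001,6],[-0.0125,0,0,0,-0.053,0.001,6],[-0.0125,0,0,0,-0.053,0.001,6],[-0.0125,0,0,0,-0.053,0.001,6],[-0.0125,0,0,0,-0.053,0.001,6],[-0.008,0,0,0,-0.038,0,6]],
], newtons=60)

```text
clock: 19.17
eef_pos: [559.9, 140.1, 222.9]
orientation: [0.163, 0.613, 0.747, 0.198]
ft_force: [-4.9, -1.2, 3.5]
finger_gap: 0.101
finger_force: 60.3
```

Request:
send_rows([
  [[0,0,0,0,0,0,6],[0,0,0,0,0,0,6],[0,0,0,0,0,0,6],[0,0,0,0,0,0,6]],
])

```text
clock: 19.5
eef_pos: [560.5, 140.2, 223.3]
orientation: [0.162, 0.613, 0.747, 0.198]
ft_force: [-7.1, -0.9, 5.6]
finger_gap: 0.102
finger_force: 60.7
```

Run:
```python
from h import *
T=tool(); o=robot.get_obs(); print(o["ft_force"],o["moment"],o["finger_gap"],o["finger_force"])
z=B[:3,:3].T@T[:3,2]; rel(T,np.arctan2(-z[2],z[0]))
ims=[]
for n in ["wrist","scene","top"]:
  s=eyes.snapshot(n); W=wfc(s,T); P=cloud(s,W); ims.append(s["image"]); L=(P-B[:3,3])@B[:3,:3]-[84,0,90]
  # visible clear/frame points: fit top/front wall in cover frame by scanning theta
  m=(abs(L[...,1])<72)&(L[...,0]<40)&(L[...,0]>-150)&(L[...,2]>15)&(L[...,2]<250)
  q=L[m]
  best=[]
  for a in np.arange(52,68,.5):
    t=np.radians(a); r=q@[-np.cos(t),0,np.sin(t)]; nn=q@[np.sin(t),0,np.cos(t)]
    best.append((int(((abs(nn-33.5)<1.5)&(r<150)).sum()),int(((abs(r-148.5)<1.5)&(abs(nn)<36)).sum()),a))
  print(n,len(q),"top",max(best)[::2],"front",max((b[1],b[2]) for b in best))
  Q=L[(L[...,2]>8)&(L[...,2]<24)&(abs(L[...,0]+84)<25)&(abs(L[...,1])<25)]
  if len(Q): print("weight",np.median(Q,0)+[84,0,90],len(Q))
v=np.vstack([ims[0][:,:],ims[1]])
cv2.imwrite("pics/f1.png",cv2.resize(np.hstack([ims[0][::1,::1],ims[1]])[...,::-1],(800,300),interpolation=3))
```

```text
[-7.127537   -0.87696802  5.56847683] [-0.16705369  1.18822689  0.00392022] 0.10195538552923379 60.72567880153656
r 152.4 n 1.5 y 1.4 tool-theta 60.39 x-axis·by [-0.005  1.     0.   ]
wrist 73983 top (1508, np.float64(60.0)) front (18485, np.float64(61.0))
weight [ -6.04962758   3.44982216 109.10523583] 414
scene 7620 top (2773, np.float64(62.0)) front (311, np.float64(62.0))
top 3250 top (1102, np.float64(61.5)) front (185, np.float64(56.0))
```

View pics/f1.png

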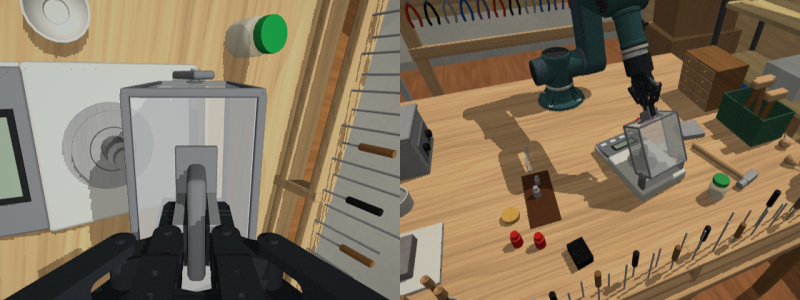

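The wrist view shows the cover pinched at (197,205) and the weight still in the ring at (110,150). Measurements put the cover at about 60.8°, so one small correction is left: 0.8° lower, easing the axial push.

Request:
send_rows([
  [[-0.002,0,0,0,-0.01,-0.006,6],[-0.002,0,0,0,-0.01,-0.006,6],[-0.001,0,0,0,-0.006,-0.006,6],[0,0,0,0,0,0,6],[0,0,0,0,0,0,6],[0,0,0,0,0,0,6],[0,0,0,0,0,0,6],[0,0,0,0,0,0,6],[0,0,0,0,0,0,6]],
])

```text
clock: 20.4
eef_pos: [558.5, 139.9, 222.1]
orientation: [0.165, 0.612, 0.746, 0.201]
ft_force: [-3.0, 0.5, 0.1]
finger_gap: 0.099
finger_force: 59.8
```

Run:
```python
from h import *
T=tool(); o=robot.get_obs(); print(o["ft_force"],o["finger_gap"],o["finger_force"],abs(o["dq"]).max())
z=B[:3,:3].T@T[:3,2]; rel(T,np.arctan2(-z[2],z[0])); rel(T,np.pi/3)
s=eyes.snapshot("wrist"); W=wfc(s,T); P=cloud(s,W); L=(P-B[:3,3])@B[:3,:3]-[84.,0,90]
t=np.radians(60); r=L@[-np.cos(t),0,np.sin(t)]; n=L@[np.sin(t),0,np.cos(t)]
m=(abs(L[...,1])<60)&(abs(r-150)<8)&(n<30)&(n>-36); 
print("front-wall slope deg",np.degrees(np.polyfit(n[m],r[m],1)).round(2)[0],np.median(r[m]))
Q=P[(abs(P[...,2]-60)<4)&(abs(P[...,0]-551)<45)&(abs(P[...,1]-137)<45)]; print("pan z",np.median(Q[:,2]),len(Q))
q=P[(P[...,2]>105)&(P[...,2]<113)&(abs(P[...,0]-551)<22)&(abs(P[...,1]-137)<22)]; print(len(q),q.mean(0))
```

```text
[-3.01115218  0.47728417  0.13481965] 0.09856986561531055 59.82517719268799 0.0015359231521661421
r 152.5 n 0.7 y 1.4 tool-theta 59.83 x-axis·by [-0.005  1.     0.   ]
r 152.5 n 0.2 y 1.4 tool-theta 59.83 x-axis·by [-0.005  1.     0.   ]
front-wall slope deg 0.09 149.64507682395342
pan z 59.547228644731234 5192
309 [544.07722434 138.32839265 109.01077106]
```

```bash
python3 -c "
from h import *
print(robot.finish_job())"
```

```text
the job is handed in; nothing more can be done
None
```

I set the 200 g weight upright in the middle of the pan, about 2 mm off centre and inside the ring, and let go of it. The pan sank about 2.5 mm, well short of its stop. The arm is holding the draught cover steady at 60° by its tab, within about half a degree, and the job was handed in at about 20 s with nothing else touched.

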